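# Pack the imaging caddy and leave the look-alikes

### The arm

A 7-joint arm with a two-finger parallel gripper is mounted at the origin on a cart in front of the work surface, level with it; the furniture and walls round the work are solid. World frame = base frame: x ahead of the robot, y to its left, z up, the work surface at z = 0. Lengths are in mm, angles in rad, forces in N, time in s.
With the tool pointing down it reaches from about 400 to 875 mm from the base axis. Payload 19.3 kg.
Tool frame: the origin (TCP) lies on the centre line of the jaws, within the pads' length; the fingertips stand 11 mm ahead of it and the grasp point (between the pads) lies 8 mm behind it; z points along the fingers, y is the line along which they close (so a half turn about z gives the same grasp; the last joint's range is limited). The gripper opens to 85 mm and grips with 20 to 120 N. Pads are 22 mm wide; open, the fingers measure 114 mm over their backs; the gripper's body (76 mm by 85 mm) begins 54 mm behind the grasp point. The pads swing forward as they close: fully open they stand 13 mm farther back than shut.
Start: joints at [-1.266, 0.521, -0.036, 1.599, 0.021, 1.021, -0.113], TCP at [228.822, 581.597, 242.291] pointing down, gripper open.
Joint ranges: [-2.91, 2.91], [-0.3, 2.13], [-1.5, 1.42], [0.17, 2.43], [-1.26, 4.41], [0.16, 1.93], [-2.52, 2.52]. Speed limits (rad/s): [1.89, 1.89, 2.39, 2.39, 3.01, 3.01, 3.01].

### API

Orientations are given as a unit quaternion [w, x, y, z].
In Python, from cell import read_state, viewer, manip gives the robot as it stands. The module is installed in compiled form; this text tells all that it offers.
- The arm moves only by the shell command python3 -m crank 'ROWS' [FORCE]. ROWS is JSON, a list of rows, each a list of 3 entries, a list of its own where there are three numbers: the shift along the tool's x, y, z in m, then the turn, a rotation vector about the tool's x, y, z in degrees, then the closure, from -1 (fully open) to 1 (shut). In form: [[[tx, ty, tz], [rx, ry, rz], fingers], ...]. A call has 1 to 10 rows; each row is the pose to reach, as a shift and turn from the pose commanded when the call began, along the tool's axes at that moment; what a row does not reach only later rows make up. A row lasts 1/10 s, in which the tool goes at most 50 mm and 8.59 degrees, less where a joint would pass 70% of its speed; a pose out of reach is approached as far as the arm can. A call with a gripper value outside its range is refused whole. The fingers move at their own pace and stop on an object; FORCE is the grip in N (left out, the last holds). Time passes only in rows, so rows that repeat a pose let the fingers close. It gives the time, the measured TCP pose, the force, the opening and the grip force at its end, in the units of the state.
- read_state(): the state, without advancing time (a new reading comes with each control period).
- viewer.capture(name): name is "scene" or "top" or "wrist"; returns a dict with "color" (480x640x3 uint8, red, green, blue), "range_z" (480x640 float32, mm along the optical axis (not along the pixel's ray), 0 where there is no reading), "K" (3x3 intrinsics, pixels), "k1" (the pictures are not rectified: a ray, as slopes to the right and down, at radius r is drawn at 1 + k1 r^2 times it, then the intrinsics apply), "rvec" (rotation vector, rad) and "tvec" (3), from world to camera coordinates, as OpenCV has them; the wrist camera has in their place "mount" (4x4, takes a point from camera to tool coordinates, whose origin is the TCP and whose axes are the flange's). Camera axes: x right, y down, z forward; pixel columns grow to the right and rows downward; lengths in mm; the calibration is good to about 2 mm. A picture is of the moment at which its call begins: read the wrist's pose just before it.
- manip.job_done(): hands the job in; it is judged then, once.
The state is a dict: "t": time; "q": joint angles; "qd": joint speeds; "joint_efforts": joint torques, N m; "position": TCP position; "eef_rot": TCP orientation; "force": force on the tool from outside, world axes, zero at the start; "ft_torque": the same for the moment, N m; "opening": finger opening in mm; "finger_force": force on a finger pad.
Only numpy, scipy, OpenCV 4.12 (cv2) and the standard library are available. Lean on these libraries where they do the work, as an engineer would, in place of code of your own. Each camera call takes 0.05 s, during which the arm holds its last target. There are 200 camera calls.

### The job

Pack the caddy for the microscope session: put both petri dishes in its ringed bay, one stacked squarely on the other, stand the dropper bottle upright in the deep round socket, and lay the thick marker lengthwise in the two V-rests. Leave the look-alikes (paper label roll, screw-cap tube and slim black pen) standing or lying where they are.

Things in the scene. Friction and masses are not known exactly. Their poses are not given: they have to be found in the camera images.
- dish_a: petri dish with lid, round and low, 58 mm across, 15 mm high, closed white disc on top; lies flat, lid up. Origin at the centre of its underside, z up along its axis of symmetry. Grip across the diameter. Interchangeable with dish_b.
- dish_b: second petri dish, same as dish_a (58 mm across, 15 mm high). Origin at the centre of its underside, z up along its axis of symmetry. 
- oil_bottle: dropper bottle, amber glass with black rubber bulb, 33 mm across, 102 mm high in all; standing. Its straight body reaches up to about 60 mm, then a narrower neck and the bulb. Origin at the centre of its underside, z up along its axis of symmetry. Grip the body at 45 to 58 mm above its underside.
- marker_a: thick capped marker, white barrel with blue cap, about 16 mm thick, 135 mm long, lying flat. Origin at mid-length, at its underside as it lies (8 mm below its centre line); its y axis runs along it, x across.
- label_roll: look-alike of the dishes, to be left: roll of paper labels lying flat, 55 mm across, 25 mm high, with a hole in the middle. Origin at the centre of its underside, z up along its axis of symmetry. 
- tube_b: look-alike of the dropper bottle, to be left: screw-cap tube, standing, body 29 mm and cap 32 mm across, 113 mm high. Origin at the centre of its underside, z up along its axis of symmetry. 
- pen_a: look-alike of the marker, to be left: slim black ball pen, 12 x 145 x 9 mm, lying flat. Origin at mid-length at its underside; y axis along it.
- dish_bay: dish bay, fixed grey plate 140 (x) x 94 (y) x 4 mm, origin under its centre, 3 mm above the desk. Raised ring round the origin, 74 mm wide inside, 82 outside; its floor is 4 mm and its top 8 mm above the origin. The three bays lie edge to edge along y, in any order, in a low white fixed tray (152 x 294 mm, rim 12 mm high).
- bottle_bay: dropper bottle bay, in the same tray: fixed grey plate 140 (x) x 94 (y) x 4 mm, origin under its centre, 3 mm above the desk. Upright round open socket centred on the origin, about 52 mm wide inside and 66 outside; its floor is 4 mm and its rim 24 mm above the origin.
- marker_bay: marker bay, in the same tray: fixed grey plate 140 (x) x 94 (y) x 4 mm, origin under its centre, 3 mm above the desk. Two V-rests 12 mm thick, at x = +-42 mm, hold the marker along x. The 90 degree V's lowest point is 7 mm above the origin, its tips 27 mm, at y = +-20 mm. A resting marker's underside is 10 mm above the origin. The fingers fit between the rests (72 mm free).
Things that resemble listed ones, but are neither listed nor needed, are in the scene too. Leave any red or yellow look-alike of the oil_bottle alone.

How it is judged:
By the outcome, as a careful person would: the job done as asked, in the order asked, and still so for the second after the job is handed in, with the robot touching nothing.
It also fails if it takes over 112 s, if anything falls off the work surface, if the arm or the gripper's body presses on something with over 40 N, if the wrist force passes 120 N, or if a joint passes its speed limit or range.

## Working session

There is one attempt and no reset: what is moved stays moved. The work goes in short steps, Python scripts to look and compute and a shell command to move; the robot and the scene stay as the last step left them, time stands still between calls to the robot, and variables do not carry over. Pictures are saved under pics/ and viewed, at most 14 in all, crops included, and the job is handed in when it is done.

```bash
mkdir -p pics; cat > h.py <<'E'
import numpy as np, cv2
from cell import read_state, viewer, manip
from scipy.spatial.transform import Rotation as R
def cap(n):
    s=read_state(); c=viewer.capture(n); c['s']=s
    if 'rvec' in c:
        Rm=cv2.Rodrigues(np.array(c['rvec'],float))[0]; T=np.eye(4); T[:3,:3]=Rm; T[:3,3]=np.ravel(c['tvec']); c['T']=np.linalg.inv(T)
    else:
        q=s['eef_rot']; T=np.eye(4); T[:3,:3]=R.from_quat([q[1],q[2],q[3],q[0]]).as_matrix(); T[:3,3]=s['position']; c['T']=T@np.array(c['mount'])
    return c
def rays(c,uv):
    uv=np.asarray(uv,float).reshape(-1,1,2)
    return cv2.undistortPoints(uv,np.array(c['K'],float),np.array([c['k1'],0,0,0.])).reshape(-1,2)
def cloud(c):
    u,v=np.meshgrid(np.arange(640),np.arange(480)); n=rays(c,np.stack([u,v],-1).reshape(-1,2)).reshape(480,640,2)
    z=c['range_z']; P=np.dstack([n[...,0]*z,n[...,1]*z,z]); W=P@c['T'][:3,:3].T+c['T'][:3,3]; W[z==0]=np.nan
    return W
def onplane(c,uv,z):
    n=rays(c,uv); d=np.c_[n,np.ones(len(n))]@c['T'][:3,:3].T; o=c['T'][:3,3]
    return o+d*((z-o[2])/d[:,2])[:,None]
def save(n,im): cv2.imwrite('pics/'+n+'.png',cv2.cvtColor(np.ascontiguousarray(im),cv2.COLOR_RGB2BGR))
E
python3 - <<'E'
from h import *
for n in('top','scene'):
    c=cap(n); save(n+'0',c['color']); np.save(n+'0.npy',c,allow_pickle=True); print(n,c['T'].round(2).tolist(),np.array(c['K']).tolist(),c['k1'])
s=read_state(); print(s)
E
```

```text
top [[-0.0, -0.98, 0.2, 342.13], [-1.0, 0.0, -0.0, -22.55], [-0.0, -0.2, -0.98, 1111.69], [0.0, 0.0, 0.0, 1.0]] [[491.6800314327088, 0.0, 310.74556744191307], [0.0, 491.6800314327088, 236.22053991657907], [0.0, 0.0, 1.0]] -0.0735698328675516
scene [[0.63, -0.3, 0.72, -32.83], [-0.78, -0.25, 0.58, -536.89], [0.0, -0.92, -0.39, 385.51], [0.0, 0.0, 0.0, 1.0]] [[449.8521283850613, 0.0, 322.34092308482764], [0.0, 449.8521283850613, 239.6301193010676], [0.0, 0.0, 1.0]] 0.0001754761826946627
{'t': 0.1, 'q': array([-1.26619461,  0.52195935, -0.03634363,  1.59992408,  0.02120113,
        1.02108982, -0.11279369]), 'qd': array([ 0.00150348, -0.00300716, -0.0004054 , -0.00295811, -0.00027   ,
       -0.00104775, -0.00083499]), 'joint_efforts': array([ 3.63813037e-03, -9.28492928e+01,  1.98400967e+00, -3.70538270e+01,
        1.81233720e-02,  5.37702625e-03,  3.99473026e-05]), 'position': array([228.72500796, 581.34736111, 241.78965147]), 'eef_rot': array([-6.24153679e-05,  1.86301210e-01,  9.82492550e-01, -4.93904956e-04]), 'force': array([ 0.4699033 , -0.4621876 , -0.00196437]), 'ft_torque': array([0.04537705, 0.01993792, 0.01895217]), 'finger_force': 0.0, 'opening': 85.24245373709034}
```

View pics/top0.png

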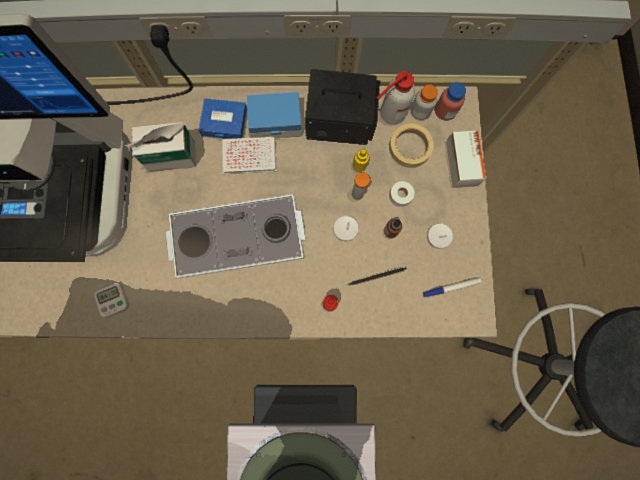

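View pics/scene0.png

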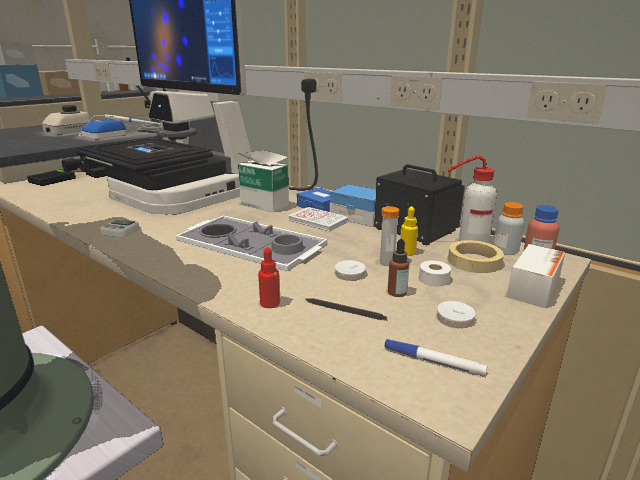

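Candidates (top image): dishes (346,228) and (440,236), with label roll (402,193) having a hole. Dropper bottle is amber (394,228); red (331,302), yellow (361,159) and tube (361,186) are look-alikes. Thick marker (452,288) is white with a blue cap; the pen (377,276) is slim and black. Dish bay left (194,240), marker bay in the middle, deep socket right (277,228).

```bash
python3 - <<'E'
from h import *
c=np.load('top0.npy',allow_pickle=True).item(); W=cloud(c); im=c['color'].astype(int)
save('crop1',cv2.resize(c['color'][130:320,320:500],None,fx=3,fy=3,interpolation=cv2.INTER_CUBIC))
print('desk z',np.nanmedian(W[200:300,310:325,2]))
def blob(name,u,v,r,lo,hi):
    w=W[v-r:v+r+1,u-r:u+r+1].reshape(-1,3); w=w[(w[:,2]>lo)&(w[:,2]<hi)]
    if len(w)<5: print(name,'few',len(w));return
    (cx,cy),(a,b),ang=cv2.minAreaRect(w[:,:2].astype(np.float32)); print(name,'n',len(w),'mean',w[:,:].mean(0).round(1),'rect',round(cx,1),round(cy,1),round(a,1),round(b,1),round(ang,1))
blob('dishL',346,228,18,10,22); blob('dishR',440,236,18,10,22); blob('roll',402,193,18,18,32)
blob('bottle top',394,224,18,70,120);blob('bottle body',394,228,20,20,66)
blob('red top',331,302,18,70,120);blob('tube top',361,184,22,85,130);blob('yellow',361,155,18,70,130)
blob('marker',452,288,36,6,26);blob('pen',377,276,32,5,20)
blob('ring L',194,240,26,9.5,20);blob('ring R',277,228,24,20,35)
blob('rests',235,235,24,20,40)
w=W[185:285,155:310].reshape(-1,3); w=w[(w[:,2]>9)&(w[:,2]<25)]; print('tray',cv2.minAreaRect(w[:,:2].astype(np.float32)))
# everything tall
for n,(u,v) in dict(box=(340,110),tissue=(162,140),timer=(110,300),tape=(411,145),whitebox=(467,158),msc=(120,200),bot=(397,100)).items(): print(n,W[v,u].round(0))
E
```

```text
desk z -0.30995484528057204
dishL n 484 mean [ 585.8 -102.    14.1] rect 586.1 -102.1 56.4 56.4 72.2
dishR n 460 mean [ 568.2 -318.5   14.1] rect 568.2 -318.9 54.9 54.9 63.1
roll n 380 mean [ 666.9 -233.8   24.6] rect 667.6 -234.4 54.5 54.8 82.3
bottle top n 91 mean [ 577.6 -205.2   84.3] rect 578.2 -205.5 21.6 17.8 48.7
bottle body n 137 mean [ 573.3 -201.8   50.4] rect 579.2 -206.1 32.9 30.6 60.7
red top n 92 mean [413.5 -63.6  83.7] rect 414.4 -64.1 20.7 20.8 43.6
tube top n 212 mean [ 667.6 -131.   110.2] rect 669.8 -132.0 30.9 31.3 54.3
yellow n 98 mean [ 733.3 -136.8   86.7] rect 716.7 -137.1 22.7 68.5 87.2
marker n 392 mean [ 450.3 -340.1   13.7] rect 444.4 -328.9 60.0 166.8 34.5
pen n 213 mean [ 476.5 -172.8    7.7] rect 476.4 -170.6 142.0 144.6 0.6
ring L n 543 mean [558.5 259.4  11.4] rect 560.0 245.0 121.2 122.0 89.9
ring R n 190 mean [583.   57.1  25.8] rect 583.8 56.9 60.4 61.3 0.3
rests n 128 mean [570.6 151.9  25.8] rect 570.2 151.6 96.8 46.9 8.8
tray ((570.1962890625, 151.55435180664062), (153.3994903564453, 315.6417236328125), 8.927703857421875)
box [823. -87. 127.]
tissue [760. 300. 116.]
timer [421. 428.  17.]
tape [ 795. -266.   -4.]
whitebox [ 739. -380.   58.]
msc [643. 407.  54.]
bot [ 849. -213.  123.]
```

View pics/crop1.png

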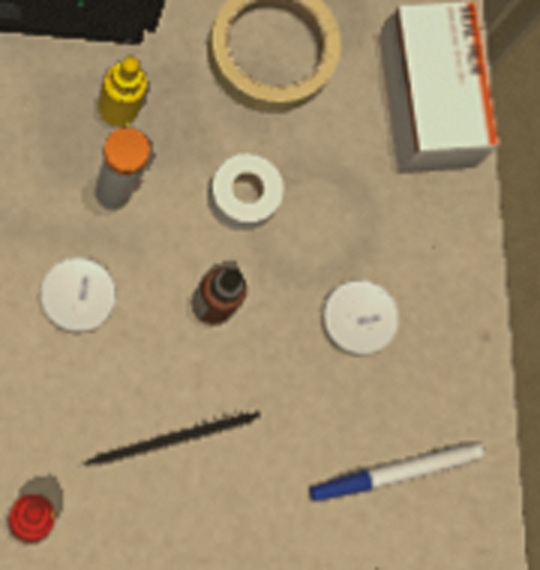

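Crop confirms: two plain white lidded discs (the dishes), the holed roll, the amber bottle with black bulb, and the white marker with blue cap. Moving over the left dish, squaring the tool to the world axes.

```bash
R='[[-0.582,-0.505,0.04],[0,0,-21.5],-1]'; python3 -m crank '[[[-0.582,-0.505,0.0],[0,0,-21.5],-1],[[-0.582,-0.505,0.0],[0,0,-21.5],-1],[[-0.582,-0.505,0.0],[0,0,-21.5],-1],[[-0.582,-0.505,0.0],[0,0,-21.5],-1],[[-0.582,-0.505,0.0],[0,0,-21.5],-1],[[-0.582,-0.505,0.0],[0,0,-21.5],-1],[[-0.582,-0.505,0.0],[0,0,-21.5],-1],[[-0.582,-0.505,0.0],[0,0,-21.5],-1],[[-0.582,-0.505,0.0],[0,0,-21.5],-1],[[-0.582,-0.505,0.0],[0,0,-21.5],-1]]' 40
```

```text
t: 1.1
position: [460.8, 136.4, 242.4]
eef_rot: [0.0, -0.0, 1.0, 0.0]
force: [1.0, 0.8, -0.4]
opening: 85.2
finger_force: 0.0
```

```bash
python3 -m crank '[[[-0.125,-0.238,0.04],[0,0,0],-1],[[-0.125,-0.238,0.04],[0,0,0],-1],[[-0.125,-0.238,0.04],[0,0,0],-1],[[-0.125,-0.238,0.04],[0,0,0],-1],[[-0.125,-0.238,0.04],[0,0,0],-1],[[-0.125,-0.238,0.04],[0,0,0],-1],[[-0.125,-0.238,0.04],[0,0,0],-1],[[-0.125,-0.238,0.04],[0,0,0],-1]]'
python3 - <<'E'
from h import *
c=cap('wrist'); save('w1',c['color']); print(c['T'].round(2).tolist(),c['s']['position'])
W=cloud(c); m=(W[...,2]>11)&(W[...,2]<18); n,l,st,ce=cv2.connectedComponentsWithStats(m.astype(np.uint8))
for i in range(1,n):
    if st[i,4]>800: w=W[l==i]; print(st[i],w.mean(0).round(1),cv2.minEnclosingCircle(w[:,:2].astype(np.float32)))
E
```

```text
t: 1.9
position: [585.1, -99.6, 201.8]
eef_rot: [-0.001, 0.0, 1.0, 0.0]
force: [-0.4, 0.6, -0.0]
opening: 85.2
finger_force: 0.0
[[-0.0, 0.95, 0.32, 502.57], [1.0, 0.0, -0.0, -100.66], [-0.0, 0.32, -0.95, 332.39], [0.0, 0.0, 0.0, 1.0]] [585.07725207 -99.61689194 201.77252808]
[   0    6   87   44 1617] [ 441.4 -310.8   13.5] ((443.5687255859375, -311.67547607421875), 37.28476333618164)
[  29  158   71   67 3547] [ 566.4 -319.4   13.3] ((567.411865234375, -319.90667724609375), 29.569652557373047)
[ 284  179   66   65 3396] [ 584.4 -104.4   13.2] ((585.1790161132812, -104.49991607666016), 28.9683837890625)
[ 490  346  117   57 2179] [751.7 135.5  11.6] ((756.1964111328125, 126.63288879394531), 65.7678451538086)
```

View pics/w1.png

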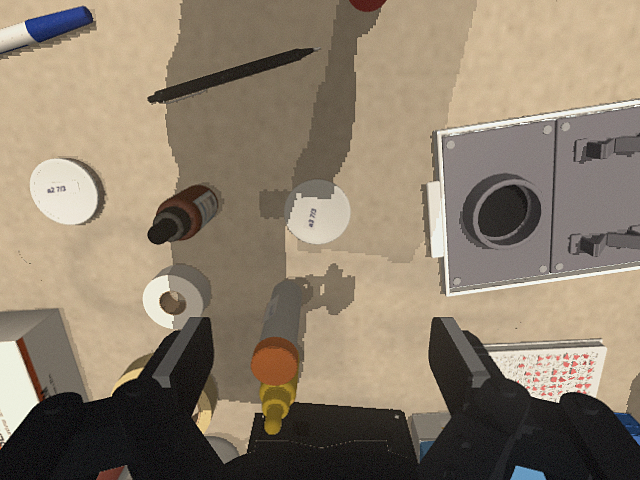

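The picture shows the dish at (318,211), the bottle (185,212), roll (175,297), socket (503,210), tube below centre at (275,340), and open fingertips at (200,325)/(440,325).

```bash
python3 - <<'E'
from h import *
c=cap('wrist'); W=cloud(c); p=np.array(c['s']['position'])
w=(W-p).reshape(-1,3)
for s in(-1,1):
    m=(np.abs(w[:,1]*s-50)<16)&(np.abs(w[:,0])<25)&(w[:,2]>-40)&(w[:,2]<60); q=w[m]; print(s,len(q),np.percentile(q[:,2],[0,1,5,50]).round(1),q[q[:,2]<np.percentile(q[:,2],10)].mean(0).round(1))
u=cap('top');save('t2',u['color'])
E
python3 -m crank '[[[0,-0.004,0.05],[0,0,0],-1],[[0,-0.004,0.1],[0,0,0],-1],[[0,-0.004,0.15],[0,0,0],-1],[[0,-0.004,0.17],[0,0,0],-1],[[0,-0.004,0.18],[0,0,0],-1],[[0,-0.004,0.18],[0,0,0],-1],[[0,-0.004,0.18],[0,0,0],-1]]'
python3 - <<'E'
from h import *
c=cap('wrist'); save('w2',c['color'])
E
```

```text
-1 11298 [ 0.3  4.2 10.3 49.3] [ -2.7 -45.9   9.9]
1 11818 [ 0.5  4.3 10.5 50. ] [-2.8 43.9 10.2]
t: 2.75
position: [586.2, -103.3, 23.7]
eef_rot: [0.001, -0.0, 1.0, -0.0]
force: [0.0, 0.6, -0.2]
opening: 85.6
finger_force: 0.0
```

View pics/w2.png

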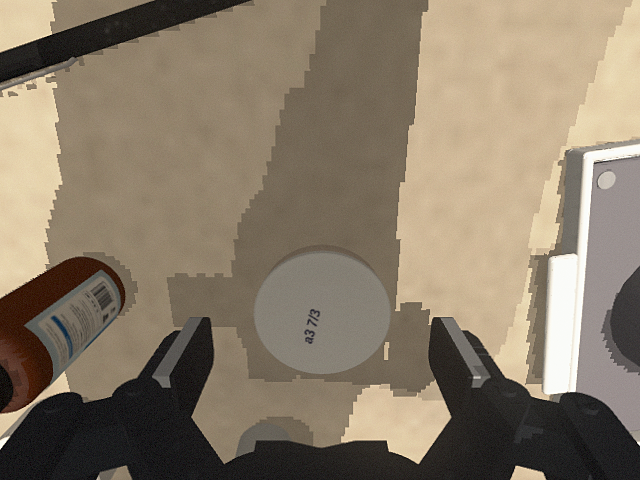

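Dish centred (322,312) between the fingertips (210 and 432). Lower and close.

```bash
python3 -m crank '[[[0,0,0.013],[0,0,0],-1],[[0,0,0.013],[0,0,0],-1],[[0,0,0.013],[0,0,0],1],[[0,0,0.013],[0,0,0],1],[[0,0,0.013],[0,0,0],1],[[0,0,0.013],[0,0,0],1],[[0,0,0.013],[0,0,0],1],[[0,0,0.013],[0,0,0],1]]' 40
python3 - <<'E'
from h import *
c=cap('wrist'); W=cloud(c); p=np.array(c['s']['position']); print(p,c['s']['opening'],c['s']['finger_force'])
w=(W-p).reshape(-1,3)
for s in(-1,1):
    m=(np.abs(w[:,1]*s-38)<8)&(np.abs(w[:,0])<25)&(w[:,2]>-p[2]+3.5)&(w[:,2]<60); q=w[m]; print(s,len(q),np.percentile(q[:,2],[0,1,5,50]).round(1),q[q[:,2]<np.percentile(q[:,2],10)].mean(0).round(1))
E
```

```text
t: 3.6
position: [585.5, -103.6, 10.0]
eef_rot: [0.0, -0.0, 1.0, -0.0]
force: [-2.6, 0.5, 10.7]
opening: 55.3
finger_force: 40.1
[ 585.54313287 -103.64143743   10.04140463] 55.265675563508154 40.13369679450989
-1 4586 [-5.9 -2.1  4.  39.5] [ -8.1 -35.5   3.6]
1 4342 [-5.4 -0.8  5.6 42.3] [-7.5 34.8  5.2]
```

```bash
python3 -m crank '[[[0,0,-0.01],[0,0,0],1],[[0,0,-0.03],[0,0,0],1],[[0,0,-0.07],[0,0,0],1],[[0,0,-0.1],[0,0,0],1],[[0,0,-0.1],[0,0,0],1]]' 
python3 - <<'E'
from h import *
c=cap('wrist'); save('w3',c['color']); W=cloud(c); p=np.array(c['s']['position']);print(p,c['s']['force'])
w=(W-p).reshape(-1,3); q=w[(np.hypot(w[:,0],w[:,1])<24)&(np.abs(w[:,2])<40)]; print('lid z rel TCP',np.percentile(q[:,2],[5,50,95]))
A=np.c_[q[:,:2],np.ones(len(q))]; print(np.linalg.lstsq(A,q[:,2],rcond=None)[0])
E
```

```text
t: 4.15
position: [587.4, -104.0, 113.9]
eef_rot: [0.003, -0.0, 1.0, -0.0]
force: [0.7, -0.5, -0.5]
opening: 55.3
finger_force: 42.4
[ 587.41703964 -103.97029284  113.88041757] [ 0.68317405 -0.49553253 -0.46058764]
lid z rel TCP [2.00508184 2.91234645 3.82664708]
[ 6.94602332e-03 -1.32844974e-03  2.92004136e+00]
```

View pics/w3.png

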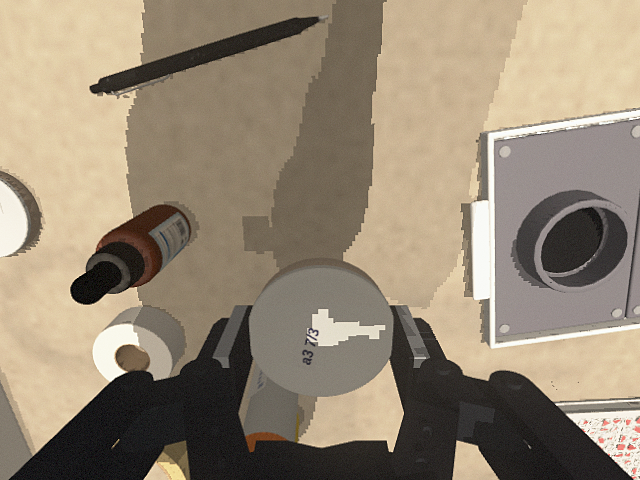

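Dish held level at (320,327), between pads; bottle and roll undisturbed. Go over the tray and measure the bays.

```bash
python3 -m crank '[[[0,0.0,-0.04],[0,0,0],1],[[0.02,0.05,-0.086],[0,0,0],1],[[0.03,0.1,-0.086],[0,0,0],1],[[0.03,0.15,-0.086],[0,0,0],1],[[0.03,0.2,-0.086],[0,0,0],1],[[0.03,0.255,-0.086],[0,0,0],1],[[0.03,0.255,-0.086],[0,0,0],1],[[0.03,0.255,-0.086],[0,0,0],1],[[0.03,0.255,-0.086],[0,0,0],1]]' 
cat > tray.py <<'E'
from h import *
from scipy.optimize import least_squares
def circ(p):
    r=least_squares(lambda a:np.hypot(p[:,0]-a[0],p[:,1]-a[1])-a[2],[*p.mean(0)[:2],35],loss='soft_l1').x; return r.round(1)
def rings(c,dz=0):
    W=cloud(c).reshape(-1,3)
    for n,ctr,lo,hi,r0,r1 in(('dish',(556,244),9.5,15,33,45),('bottle',(584.5,58),22,30,22,37)):
        ctr=np.array(ctr,float)
        for _ in range(3):
            d=np.hypot(*(W[:,:2]-ctr).T); m=(W[:,2]+dz>lo)&(W[:,2]+dz<hi)&(d>r0)&(d<r1); r=circ(W[m]); ctr=r[:2]
        print(n,m.sum(),r,W[m,2].mean().round(1))
E
python3 - <<'E'
from tray import *
rings(np.load('top0.npy',allow_pickle=True).item())
c=cap('wrist'); save('w4',c['color']); W=cloud(c); rings(c,1.7); print(c['s']['position'],c['s']['opening'])
E
```

```text
t: 5.1
position: [554.9, 151.2, 194.6]
eef_rot: [-0.001, -0.001, 1.0, -0.0]
force: [-0.6, -0.8, -0.7]
opening: 55.2
finger_force: 42.6
dish 162 [555.2 243.6  39.2] 11.5
bottle 165 [584.6  57.7  28.6] 25.8
dish 1354 [554.4 243.4  38.8] 9.5
bottle 1449 [583.4  57.1  28.3] 25.0
[554.89381729 151.19593864 194.64371779] 55.23589998164777
```

View pics/w4.png

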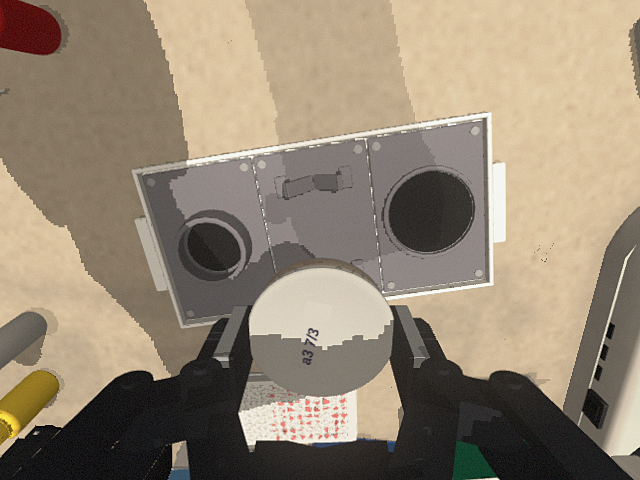

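Both bays match between the cameras: dish ring (430,210 px) at (555,243.5), socket (213,247 px) at (584,57.5).

```bash
python3 -m crank '[[[0,0.05,0.0],[0,0,0],1],[[0,0.0923,0.05],[0,0,0],1],[[0,0.0923,0.1],[0,0,0],1],[[0,0.0923,0.14],[0,0,0],1],[[0,0.0923,0.155],[0,0,0],1],[[0,0.0923,0.155],[0,0,0],1],[[0,0.0923,0.155],[0,0,0],1],[[0,0.0923,0.155],[0,0,0],1]]' 
```

```text
t: 5.95
position: [556.4, 243.4, 42.0]
eef_rot: [0.001, 0.0, 1.0, 0.0]
force: [-0.1, 0.0, 0.3]
opening: 55.3
finger_force: 42.6
```

```bash
python3 -m crank '[[[0.0015,0,0.015],[0,0,0],1],[[0.0015,0,0.021],[0,0,0],1],[[0.0015,0,0.0235],[0,0,0],1],[[0.0015,0,0.0235],[0,0,0],1],[[0.0015,0,0.0235],[0,0,0],1],[[0.0015,0,0.0235],[0,0,0],1]]'
python3 -m crank '[[[0,0,0],[0,0,0],-0.7],[[0,0,0],[0,0,0],-0.7],[[0,0,0],[0,0,0],-0.7],[[0,0,0],[0,0,0],-0.7]]'
python3 -m crank '[[[0,0,-0.02],[0,0,0],-0.7],[[0,0,-0.07],[0,0,0],-1],[[0,0,-0.12],[0,0,0],-1],[[0,0,-0.17],[0,0,0],-1],[[0,-0.05,-0.18],[0,0,0],-1],[[0,-0.1,-0.18],[0,0,0],-1],[[0,-0.1,-0.18],[0,0,0],-1],[[0,-0.1,-0.18],[0,0,0],-1],[[0,-0.1,-0.18],[0,0,0],-1]]'
cat >> tray.py <<'E'
def disc(c,ctr,lo,hi,rad=34):
    W=cloud(c).reshape(-1,3); d=np.hypot(*(W[:,:2]-np.array(ctr)).T); q=W[(d<rad)&(W[:,2]>lo)&(W[:,2]<hi)].astype(np.float32)
    print(len(q),'centroid',q.mean(0).round(1),'circ',np.round(cv2.minEnclosingCircle(q[:,:2])[0],1),cv2.minEnclosingCircle(q[:,:2])[1].__round__(1)) if len(q) else print('none')
E
python3 - <<'E'
from tray import *
c=cap('wrist'); print(c['s']['position']); rings(c,1.7); disc(c,(555,243.5),15,26)
E
```

```text
t: 6.55
position: [553.6, 243.7, 17.1]
eef_rot: [-0.0, -0.0, 1.0, -0.0]
force: [-3.3, -1.3, 6.1]
opening: 55.2
finger_force: 43.1
t: 6.95
position: [553.8, 243.7, 16.8]
eef_rot: [-0.0, -0.0, 1.0, -0.0]
force: [0.1, 0.1, -0.9]
opening: 72.0
finger_force: 0.0
t: 7.85
position: [553.7, 144.7, 196.7]
eef_rot: [-0.0, -0.001, 1.0, 0.0]
force: [0.1, -0.0, -1.6]
opening: 85.7
finger_force: 0.0
[553.70596483 144.71366512 196.68856995]
dish 1346 [554.4 243.4  38.8] 9.5
bottle 1425 [583.4  57.   28.3] 25.0Traceback (most recent call last):
  File "<stdin>", line 2, in <module>
  File "tray.py", line 14, in disc
    print(len(q),'centroid',q.mean(0).round(1),'circ',np.round(cv2.minEnclosingCircle(q[:,:2])[0],1),cv2.minEnclosingCircle(q[:,:2])[1].__round__(1)) if len(q) else print('none')
                                                               ~~~~~~~~~~~~~~~~~~~~~~^^^^^^^^^
cv2.error: OpenCV(4.12.0) /io/opencv/modules/imgproc/src/shapedescr.cpp:201: error: (-215:Assertion failed) count >= 0 && (depth == CV_32F || depth == CV_32S) in function 'minEnclosingCircle'
```

```bash
sed -i 's/.astype(np.float32)$/.astype(np.float32)/; s/minEnclosingCircle(q\[:,:2\])/minEnclosingCircle(q[:,:2].copy())/g' tray.py; python3 - <<'E'
from tray import *
c=cap('wrist'); print(c['s']['position']); disc(c,(555,243.5),15,26)
E
python3 -m crank '[[[-0.014,-0.464,0.0],[0,0,0],-1],[[-0.014,-0.464,0.0],[0,0,0],-1],[[-0.014,-0.464,0.0],[0,0,0],-1],[[-0.014,-0.464,0.0],[0,0,0],-1],[[-0.014,-0.464,0.0],[0,0,0],-1],[[-0.014,-0.464,0.0],[0,0,0],-1],[[-0.014,-0.464,0.0],[0,0,0],-1],[[-0.014,-0.464,0.0],[0,0,0],-1],[[-0.014,-0.464,0.0],[0,0,0],-1],[[-0.014,-0.464,0.0],[0,0,0],-1]]' >/dev/null
python3 -m crank '[[[0,0,0.0],[0,0,0],-1],[[0,0,0.0],[0,0,0],-1],[[0,0,0.0],[0,0,0],-1]]'
python3 - <<'E'
from tray import *
c=cap('wrist'); print(c['s']['position']); disc(c,(568,-319.5),10,18)
np.save('w5.npy',c,allow_pickle=True)
im=c['color'].astype(int); W=cloud(c)
bl=(im[...,2]>im[...,0]+50)&(W[...,0]<520)&(W[...,1]<-250); print('blue',bl.sum(),W[bl].mean(0) if bl.any() else '')
m=(W[...,2]>4)&(W[...,2]<25)&(W[...,0]<500)&(W[...,0]>400)&(W[...,1]<-250)&(W[...,1]>-430); w=W[m][:,:2].astype(np.float32); print(cv2.minAreaRect(w.copy()), cv2.fitLine(w,cv2.DIST_HUBER,0,.01,.01).ravel())
E
```

```text
[553.65104308 144.97935345 196.60887089]
3689 centroid [552.4 242.   20.1] circ [553.2 242.3] 29.2
t: 9.25
position: [568.7, -318.2, 196.7]
eef_rot: [-0.0, -0.001, 1.0, 0.0]
force: [-0.5, 0.4, 0.0]
opening: 85.6
finger_force: 0.0
[ 568.66568407 -318.2340487   196.7010414 ]
3536 centroid [ 566.2 -320.6   13.2] circ [ 567.  -320.6] 28.9
blue 714 [ 437.50500838 -303.48270832   13.66348292]
((447.9697570800781, -341.8990478515625), (16.61133575439453, 134.353515625), 13.51744556427002) [ 2.4402337e-01 -9.6976936e-01  4.4870786e+02 -3.4077417e+02]
```

```bash
python3 -m crank '[[[0.0012,-0.0018,0.05],[0,0,0],-1],[[0.0012,-0.0018,0.1],[0,0,0],-1],[[0.0012,-0.0018,0.14],[0,0,0],-1],[[0.0012,-0.0018,0.165],[0,0,0],-1],[[0.0012,-0.0018,0.18],[0,0,0],-1],[[0.0012,-0.0018,0.1867],[0,0,0],-1],[[0.0012,-0.0018,0.1867],[0,0,0],-1],[[0.0012,-0.0018,0.1867],[0,0,0],-1]]'
python3 -m crank '[[[0,0,0],[0,0,0],1],[[0,0,0],[0,0,0],1],[[0,0,0],[0,0,0],1],[[0,0,0],[0,0,0],1],[[0,0,0],[0,0,0],1],[[0,0,0],[0,0,0],1]]' 40
python3 -m crank '[[[0,0,-0.01],[0,0,0],1],[[0,0,-0.03],[0,0,0],1],[[0,0,-0.07],[0,0,0],1],[[0,0,-0.12],[0,0,0],1],[[0,0,-0.17],[0,0,0],1],[[0,0,-0.187],[0,0,0],1],[[0,0,-0.187],[0,0,0],1],[[0,0,-0.187],[0,0,0],1]]'
python3 - <<'E'
from tray import *
c=cap('wrist'); p=c['s']['position'];print(p,c['s']['opening']); disc(c,p[:2],190,210,30)
E
```

```text
t: 10.1
position: [567.6, -322.3, 11.5]
eef_rot: [0.001, -0.0, 1.0, -0.0]
force: [0.1, -0.2, 0.0]
opening: 85.4
finger_force: 0.0
t: 10.7
position: [567.3, -322.3, 11.5]
eef_rot: [0.001, -0.0, 1.0, -0.0]
force: [-2.6, 3.0, 14.4]
opening: 55.5
finger_force: 39.2
t: 11.5
position: [566.6, -321.9, 197.3]
eef_rot: [0.0, -0.0, 1.0, -0.0]
force: [-0.2, -0.9, -1.8]
opening: 55.0
finger_force: 42.4
[ 566.60412253 -321.94633089  197.33826237] 54.95513403289083
15926 centroid [ 564.2 -322.7  198.9] circ [ 566.5 -322. ] 30.0
```

```bash
python3 -m crank '[[[0.0128,0.5656,0.0],[0,0,0],1],[[0.0128,0.5656,0.0],[0,0,0],1],[[0.0128,0.5656,0.0],[0,0,0],1],[[0.0128,0.5656,0.0],[0,0,0],1],[[0.0128,0.5656,0.0],[0,0,0],1],[[0.0128,0.5656,0.0],[0,0,0],1],[[0.0128,0.5656,0.0],[0,0,0],1],[[0.0128,0.5656,0.0],[0,0,0],1],[[0.0128,0.5656,0.0],[0,0,0],1],[[0.0128,0.5656,0.0],[0,0,0],1]]'; python3 -m crank '[[[0,0,0.0],[0,0,0],1],[[0,0,0.0],[0,0,0],1]]'
```

```text
t: 12.55
position: [554.3, 179.6, 195.9]
eef_rot: [-0.001, -0.0, 1.0, -0.0]
force: [0.5, -1.1, -0.5]
opening: 54.8
finger_force: 42.4
t: 12.75
position: [554.4, 178.6, 195.8]
eef_rot: [-0.001, -0.001, 1.0, -0.0]
force: [-0.5, -0.7, 0.4]
opening: 54.8
finger_force: 42.5
```

```bash
python3 -m crank '[[[0,0.05,0.0],[0,0,0],1],[[0,0.065,0.05],[0,0,0],1],[[0,0.065,0.1],[0,0,0],1],[[0,0.065,0.13],[0,0,0],1],[[0,0.065,0.145],[0,0,0],1],[[0,0.065,0.145],[0,0,0],1],[[0,0.065,0.145],[0,0,0],1],[[0,0.065,0.145],[0,0,0],1],[[0,0.065,0.145],[0,0,0],1]]'
```

```text
t: 13.65
position: [556.0, 243.0, 53.6]
eef_rot: [0.001, -0.0, 1.0, 0.001]
force: [0.0, 0.7, -0.5]
opening: 55.3
finger_force: 42.5
```

```bash
python3 -m crank '[[[0.0015,0.0005,0.010],[0,0,0],1],[[0.0015,0.0005,0.016],[0,0,0],1],[[0.0015,0.0005,0.016],[0,0,0],1],[[0.0015,0.0005,0.016],[0,0,0],1],[[0.0015,0.0005,0.016],[0,0,0],1],[[0.0015,0.0005,0.016],[0,0,0],1]]'
```

```text
t: 14.25
position: [553.9, 243.3, 36.3]
eef_rot: [0.0, -0.0, 1.0, 0.0]
force: [-0.0, -0.6, -0.1]
opening: 54.9
finger_force: 42.5
```

Position is right; lower until contact, release, and back off to look.

```bash
python3 -m crank '[[[0,0.0004,0.001],[0,0,0],1],[[0,0.0004,0.0025],[0,0,0],1],[[0,0.0004,0.0025],[0,0,0],1],[[0,0.0004,0.0025],[0,0,0],1]]'
python3 -m crank '[[[0,0,0],[0,0,0],-0.7],[[0,0,0],[0,0,0],-0.7],[[0,0,0],[0,0,0],-0.7],[[0,0,0],[0,0,0],-0.7]]'
python3 -m crank '[[[0,0,-0.02],[0,0,0],-0.7],[[0,0,-0.07],[0,0,0],-1],[[0,0,-0.12],[0,0,0],-1],[[0,0,-0.16],[0,0,0],-1],[[0,-0.05,-0.165],[0,0,0],-1],[[0,-0.1,-0.165],[0,0,0],-1],[[0,-0.1,-0.165],[0,0,0],-1],[[0,-0.1,-0.165],[0,0,0],-1],[[0,-0.1,-0.165],[0,0,0],-1]]'
python3 - <<'E'
from tray import *
c=cap('wrist'); print(c['s']['position']); disc(c,(554,242.5),31,41,36);disc(c,(554,242.5),17,23,36); save('w6',c['color'][100:400,200:600])
E
```

```text
t: 14.65
position: [553.7, 243.7, 33.6]
eef_rot: [-0.0, -0.0, 1.0, -0.0]
force: [-0.2, 0.8, -0.6]
opening: 54.8
finger_force: 42.5
t: 15.05
position: [553.7, 243.7, 33.6]
eef_rot: [-0.0, -0.0, 1.0, -0.0]
force: [-0.5, -0.6, -0.6]
opening: 72.2
finger_force: 0.0
t: 15.95
position: [553.7, 144.7, 198.6]
eef_rot: [-0.0, -0.001, 1.0, 0.0]
force: [0.9, 0.0, -0.6]
opening: 85.2
finger_force: 0.0
[553.70341769 144.70448669 198.56094467]
3985 centroid [552.4 242.2  34.7] circ [553.3 242.4] 29.2
278 centroid [538.4 225.7  20.2] circ [550.  238.5] 28.3
```

View pics/w6.png

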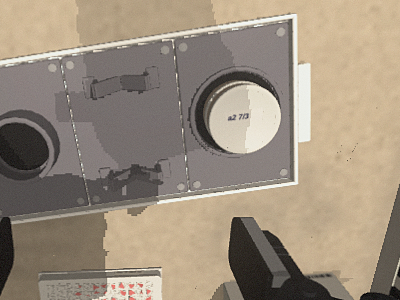

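Stack confirmed: white lid at (242,118) of the crop, inside the ring, circle centre within 0.2 mm of the lower dish. Now the amber bottle.

```bash
python3 -m crank '[[[-0.0243,-0.35,0.0],[0,0,0],-1],[[-0.0243,-0.35,0.0],[0,0,0],-1],[[-0.0243,-0.35,0.0],[0,0,0],-1],[[-0.0243,-0.35,0.0],[0,0,0],-1],[[-0.0243,-0.35,0.0],[0,0,0],-1],[[-0.0243,-0.35,0.0],[0,0,0],-1],[[-0.0243,-0.35,0.0],[0,0,0],-1],[[-0.0243,-0.35,0.0],[0,0,0],-1],[[-0.0243,-0.35,0.0],[0,0,0],-1],[[-0.0243,-0.35,0.0],[0,0,0],-1]]'
python3 - <<'E'
from tray import *
c=cap('wrist'); W=cloud(c).reshape(-1,3); print(c['s']['position'])
for T in(W,cloud(np.load('top0.npy',allow_pickle=True).item()).reshape(-1,3)):
  for lo,hi,r in((65,110,25),(15,60,30)):
    d=np.hypot(T[:,0]-578,T[:,1]+205.5); q=T[(d<r)&(T[:,2]>lo)&(T[:,2]<hi)]
    # cylinder radius: y extent / front x
    print(lo,len(q),np.percentile(q[:,0],[1,50,99]).round(1),np.percentile(q[:,1],[1,50,99]).round(1),q[:,2].max().round(1))
save('w7',c['color'])
E
```

```text
t: 17.0
position: [578.7, -204.4, 198.3]
eef_rot: [-0.0, -0.001, 1.0, 0.0]
force: [-0.5, 0.9, 0.8]
opening: 85.1
finger_force: 0.0
[ 578.67598727 -204.42482825  198.3102031 ]
65 959 [567.8 574.9 585.3] [-219.8 -208.6 -197.9] 101.2
15 901 [562.7 566.7 589.3] [-224.7 -208.3 -192.7] 60.0
65 102 [568.5 576.5 589.5] [-216.3 -204.4 -195.8] 102.8
15 113 [563.5 569.1 595.2] [-221.9 -198.1 -190.1] 59.9
```

View pics/w7.png

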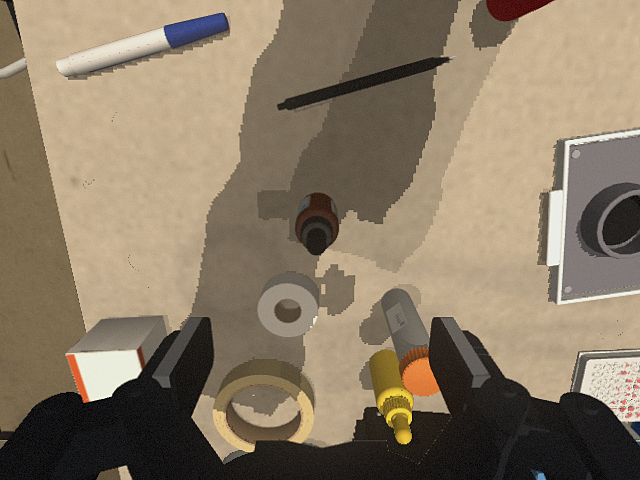

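Amber bottle at (317,215) px is under the open jaws, clear of the roll (288,305) and tube (410,345).

```bash
python3 -m crank '[[[-0.001,-0.0033,0.05],[0,0,0],-1],[[-0.001,-0.0033,0.09],[0,0,0],-1],[[-0.001,-0.0033,0.12],[0,0,0],-1],[[-0.001,-0.0033,0.14],[0,0,0],-1],[[-0.001,-0.0033,0.153],[0,0,0],-1],[[-0.001,-0.0033,0.153],[0,0,0],-1],[[-0.001,-0.0033,0.153],[0,0,0],-1]]'
python3 -m crank '[[[0,0,0],[0,0,0],1],[[0,0,0],[0,0,0],1],[[0,0,0],[0,0,0],1],[[0,0,0],[0,0,0],1],[[0,0,0],[0,0,0],1],[[0,0,0],[0,0,0],1],[[0,0,0],[0,0,0],1],[[0,0,0],[0,0,0],1]]' 45
```

```text
t: 17.75
position: [579.8, -209.2, 46.4]
eef_rot: [0.0, -0.001, 1.0, -0.0]
force: [0.1, 1.1, 0.2]
opening: 85.4
finger_force: 0.0
t: 18.55
position: [579.6, -209.7, 46.2]
eef_rot: [0.0, -0.0, 1.0, -0.0]
force: [-1.0, 0.4, 6.3]
opening: 31.0
finger_force: 43.9
```

```bash
python3 -m crank '[[[0,0,-0.01],[0,0,0],1],[[0,0,-0.05],[0,0,0],1],[[0,0,-0.1],[0,0,0],1],[[-0.0046,0.05,-0.1],[0,0,0],1],[[-0.0046,0.1,-0.1],[0,0,0],1],[[-0.0046,0.15,-0.1],[0,0,0],1],[[-0.0046,0.2,-0.1],[0,0,0],1],[[-0.0046,0.24,-0.1],[0,0,0],1],[[-0.0046,0.26,-0.1],[0,0,0],1],[[-0.0046,0.267,-0.1],[0,0,0],1]]'
python3 -m crank '[[[0,0,0],[0,0,0],1],[[0,0,0],[0,0,0],1],[[0,0,0],[0,0,0],1]]'
python3 - <<'E'
from tray import *
c=cap('wrist'); save('w8',c['color']); c=cap('scene'); save('s8',c['color'][140:380,100:420])
E
```

```text
t: 19.55
position: [583.5, 60.3, 146.1]
eef_rot: [0.0, -0.002, 1.0, 0.0]
force: [0.3, -0.5, -1.3]
opening: 31.5
finger_force: 44.8
t: 19.85
position: [583.8, 55.7, 145.7]
eef_rot: [0.0, 0.001, 1.0, -0.0]
force: [0.1, -0.3, -0.6]
opening: 31.2
finger_force: 44.8
```

View pics/s8.png

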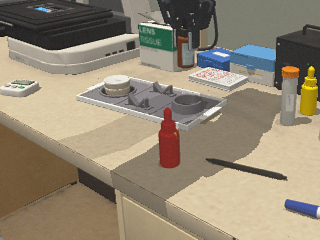

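Bottle held upright at (186,50) of the crop, above the socket. Lower it.

```bash
python3 -m crank '[[[0,0.0015,0.04],[0,0,0],1],[[0,0.0015,0.06],[0,0,0],1],[[0,0.0015,0.075],[0,0,0],1],[[0,0.0015,0.085],[0,0,0],1],[[0,0.0015,0.09],[0,0,0],1],[[0,0.0015,0.091],[0,0,0],1],[[0,0.0015,0.091],[0,0,0],1],[[0,0.0015,0.091],[0,0,0],1]]'
```

```text
t: 20.75
position: [584.1, 59.0, 55.3]
eef_rot: [0.001, -0.0, 1.0, 0.0]
force: [-0.5, -0.1, -1.0]
opening: 30.9
finger_force: 44.8
```

```bash
python3 -m crank '[[[0,-0.0015,0.001],[0,0,0],1],[[0,-0.0015,0.002],[0,0,0],1],[[0,-0.0015,0.002],[0,0,0],1],[[0,-0.0015,0.002],[0,0,0],1]]'
python3 -m crank '[[[0,0,0],[0,0,0],0.1],[[0,0,0],[0,0,0],0.0],[[0,0,0],[0,0,0],-0.2],[[0,0,0],[0,0,0],-0.4],[[0,0,0],[0,0,0],-0.4],[[0,0,0],[0,0,0],-0.4]]'
python3 -m crank '[[[0,0,-0.03],[0,0,0],-0.4],[[0,0,-0.08],[0,0,0],-0.4],[[0,0,-0.12],[0,0,0],-0.8],[[0,0,-0.15],[0,0,0],-1],[[0,0,-0.15],[0,0,0],-1],[[0,0,-0.15],[0,0,0],-1],[[0,0,-0.15],[0,0,0],-1]]'
python3 - <<'E'
from tray import *
c=cap('wrist'); W=cloud(c).reshape(-1,3); print(c['s']['position'])
for lo,hi in((90,115),(30,66)):
    q=W[(np.hypot(W[:,0]-584,W[:,1]-57)<30)&(W[:,2]>lo)&(W[:,2]<hi)]; print(len(q),np.percentile(q[:,0],[1,50,99]).round(1),np.percentile(q[:,1],[1,50,99]).round(1),q[:,2].max().round(1))
disc(c,(554,242.5),31,41,36); save('w9',c['color'])
E
```

```text
t: 21.15
position: [584.2, 57.3, 53.2]
eef_rot: [0.001, -0.0, 1.0, 0.0]
force: [-0.9, -0.4, 6.2]
opening: 31.1
finger_force: 45.2
t: 21.75
position: [583.7, 57.4, 52.6]
eef_rot: [-0.0, -0.0, 1.0, -0.0]
force: [-0.9, 0.7, -0.3]
opening: 59.5
finger_force: 0.0
t: 22.45
position: [583.2, 57.4, 201.6]
eef_rot: [-0.001, -0.0, 1.0, -0.0]
force: [0.2, -0.2, 0.6]
opening: 85.3
finger_force: 0.0
[583.19057602  57.40425893 201.56381315]
390 [577.4 581.5 589.5] [51.9 57.7 64.1] 108.4
698 [567.5 570.9 593. ] [41.6 57.9 74. ] 66.0
4229 centroid [552.7 241.6  34.7] circ [554.1 242.3] 29.8
```

View pics/w9.png

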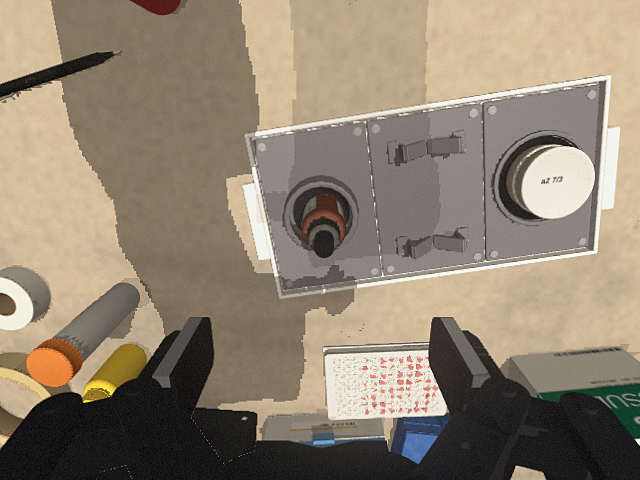

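Bottle stands upright in the socket at (322,230) px, stack intact at (555,180). Now the marker.

```bash
python3 -m crank '[[[0.1347,-0.3987,0.0],[0,0,76.3],-1],[[0.1347,-0.3987,0.0],[0,0,76.3],-1],[[0.1347,-0.3987,0.0],[0,0,76.3],-1],[[0.1347,-0.3987,0.0],[0,0,76.3],-1],[[0.1347,-0.3987,0.0],[0,0,76.3],-1],[[0.1347,-0.3987,0.0],[0,0,76.3],-1],[[0.1347,-0.3987,0.0],[0,0,76.3],-1],[[0.1347,-0.3987,0.0],[0,0,76.3],-1],[[0.1347,-0.3987,0.0],[0,0,76.3],-1],[[0.1347,-0.3987,0.0],[0,0,76.3],-1]]'
python3 - <<'E'
from h import *
q=read_state()['eef_rot']; print(R.from_quat([q[1],q[2],q[3],q[0]]).as_matrix().round(3).tolist(),read_state()['position'],read_state()['q'].round(2))
c=cap('top'); W=cloud(c); im=c['color'].astype(int)
m=(W[...,2]>5)&(W[...,2]<25)&(W[...,0]<510)&(W[...,0]>400)&(W[...,1]<-255)&(W[...,1]>-430)
w=cloud(np.load('top0.npy',allow_pickle=True).item()); m=(w[...,2]>5)&(w[...,2]<25)&(w[...,0]<490)&(w[...,0]>410)&(w[...,1]<-255)&(w[...,1]>-420); print('top0',m.sum(),cv2.minAreaRect(w[m][:,:2].astype(np.float32)))
E
```

```text
t: 23.5
position: [446.9, -344.5, 201.7]
eef_rot: [-0.001, 0.621, 0.784, -0.001]
force: [0.4, 0.7, -0.1]
opening: 85.2
finger_force: 0.0
[[-0.228, 0.974, -0.002], [0.974, 0.228, -0.001], [-0.001, -0.003, -1.0]] [ 446.94152243 -344.48030278  201.6813887 ] [ 0.19  0.53  0.52  1.82 -0.33  0.88  1.09]
top0 402 ((448.8694763183594, -338.2879333496094), (69.80457305908203, 142.5003204345703), 6.2718281745910645)
```

```bash
python3 -m crank '[[[0.0027,0.0023,0.05],[0,0,0],-1],[[0.0027,0.0023,0.1],[0,0,0],-1],[[0.0027,0.0023,0.14],[0,0,0],-1],[[0.0027,0.0023,0.16],[0,0,0],-1],[[0.0027,0.0023,0.165],[0,0,0],-1],[[0.0027,0.0023,0.165],[0,0,0],-1],[[0.0027,0.0023,0.165],[0,0,0],-1]]'
python3 - <<'E'
from h import *
c=cap('wrist'); save('w10',c['color'])
W=cloud(c);m=(W[...,2]>5)&(W[...,2]<20)&(W[...,0]<500)&(W[...,0]>400)&(W[...,1]<-250)&(W[...,1]>-430); print(m.sum(),cv2.minAreaRect(W[m][:,:2].astype(np.float32)))
E
```

```text
t: 24.25
position: [451.4, -338.2, 38.7]
eef_rot: [0.001, 0.617, 0.787, 0.0]
force: [0.7, 0.7, 1.0]
opening: 85.3
finger_force: 0.0
8172 ((448.0507507324219, -341.82501220703125), (16.26515769958496, 135.46511840820312), 13.415044784545898)
```

View pics/w10.png

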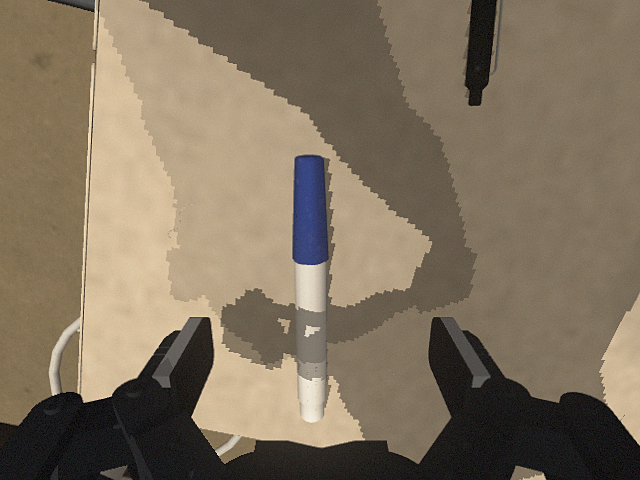

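Marker lies at (311,290) px, squarely between and parallel to the pads. Lower and grip.

```bash
python3 -m crank '[[[-0.0025,-0.0035,0.015],[0,0,0],-1],[[-0.0025,-0.0035,0.0225],[0,0,0],-1],[[-0.0025,-0.0035,0.0245],[0,0,0],-1],[[-0.0025,-0.0035,0.0245],[0,0,0],-1],[[-0.0025,-0.0035,0.0245],[0,0,0],-1]]'
python3 -m crank '[[[0,0,0],[0,0,0],1],[[0,0,0],[0,0,0],1],[[0,0,0],[0,0,0],1],[[0,0,0],[0,0,0],1],[[0,0,0],[0,0,0],1],[[0,0,0],[0,0,0],1],[[0,0,0],[0,0,0],1],[[0,0,0],[0,0,0],1],[[0,0,0],[0,0,0],1],[[0,0,0],[0,0,0],1]]' 45
```

```text
t: 24.8
position: [448.0, -341.5, 13.3]
eef_rot: [0.0, 0.618, 0.787, -0.0]
force: [0.0, 0.5, 0.4]
opening: 85.3
finger_force: 0.0
t: 25.8
position: [448.0, -341.4, 13.3]
eef_rot: [0.0, 0.618, 0.787, 0.0]
force: [-0.2, 1.1, 5.2]
opening: 13.5
finger_force: 43.9
```

```bash
python3 -m crank '[[[0,0,-0.01],[0,0,0],1],[[0,0,-0.05],[0,0,0],1],[[0,0,-0.1],[0,0,0],1],[[0,0,-0.15],[0,0,0],1],[[0.449,0.2347,-0.17],[0,0,-85.2],1],[[0.449,0.2347,-0.17],[0,0,-85.2],1],[[0.449,0.2347,-0.17],[0,0,-85.2],1],[[0.449,0.2347,-0.17],[0,0,-85.2],1],[[0.449,0.2347,-0.17],[0,0,-85.2],1],[[0.449,0.2347,-0.17],[0,0,-85.2],1]]'
python3 - <<'E'
from h import *
q=read_state()['eef_rot']; M=R.from_quat([q[1],q[2],q[3],q[0]]).as_matrix(); print('jaw ang',np.degrees(np.arctan2(M[1,1],M[0,1]))); p=read_state()['position']
print('shift mm',(M.T@(np.array([569.7,150.8,p[2]])-p)).round(1))
E
```

```text
t: 26.8
position: [519.9, -48.5, 175.9]
eef_rot: [0.0, 0.211, 0.977, -0.0]
force: [2.2, -1.3, 0.1]
opening: 14.0
finger_force: 44.1
jaw ang 65.62758719813088
shift mm [ 36.9 202.1  -0. ]
```

```bash
python3 -m crank '[[[0.037,0.202,0],[0,0,-33.3],1],[[0.037,0.202,0],[0,0,-33.3],1],[[0.037,0.202,0],[0,0,-33.3],1],[[0.037,0.202,0],[0,0,-33.3],1],[[0.037,0.202,0],[0,0,-33.3],1],[[0.037,0.202,0],[0,0,-33.3],1],[[0.037,0.202,0],[0,0,-33.3],1],[[0.037,0.202,0],[0,0,-33.3],1]]'
python3 - <<'E'
from h import *
q=read_state()['eef_rot']; M=R.from_quat([q[1],q[2],q[3],q[0]]).as_matrix(); print('jaw ang',np.degrees(np.arctan2(M[1,1],M[0,1]))); p=read_state()['position']
print('shift mm',(M.T@(np.array([569.7,150.8,p[2]])-p)).round(1))
c=cap('wrist'); save('w11',c['color'])
E
```

```text
t: 27.6
position: [570.6, 146.9, 175.3]
eef_rot: [0.0, -0.074, 0.997, -0.0]
force: [-0.8, -0.4, 0.1]
opening: 13.7
finger_force: 44.1
jaw ang 98.45048715973155
shift mm [ 0.4  3.9 -0. ]
```

View pics/w11.png

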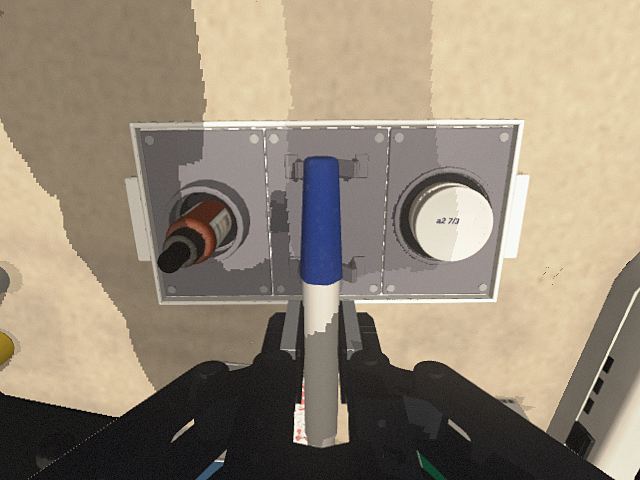

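Marker (320,300) px is parallel to the bay and over the V-rests (325,167). Descend.

```bash
python3 -m crank '[[[0.0004,0.0035,0.04],[0,0,-0.3],1],[[0.0004,0.0035,0.08],[0,0,-0.3],1],[[0.0004,0.0035,0.11],[0,0,-0.3],1],[[0.0004,0.0035,0.125],[0,0,-0.3],1],[[0.0004,0.0035,0.13],[0,0,-0.3],1],[[0.0004,0.0035,0.13],[0,0,-0.3],1],[[0.0004,0.0035,0.13],[0,0,-0.3],1],[[0.0004,0.0035,0.13],[0,0,-0.3],1]]'
```

```text
t: 28.45
position: [570.5, 152.1, 46.3]
eef_rot: [0.001, -0.077, 0.997, 0.0]
force: [-0.4, 0.9, -0.6]
opening: 13.3
finger_force: 44.1
```

```bash
python3 -m crank '[[[0,-0.0012,0.01],[0,0,0],1],[[0,-0.0012,0.016],[0,0,0],1],[[0,-0.0012,0.019],[0,0,0],1],[[0,-0.0012,0.0195],[0,0,0],1],[[0,-0.0012,0.0195],[0,0,0],1],[[0,-0.0012,0.0195],[0,0,0],1]]'
```

```text
t: 29.05
position: [570.4, 151.1, 25.8]
eef_rot: [0.001, -0.078, 0.997, 0.0]
force: [-1.2, 0.2, 14.1]
opening: 13.0
finger_force: 43.8
```

Contact with the rests (14 N). Release and retreat.

```bash
python3 -m crank '[[[0,0,0],[0,0,0],0.5],[[0,0,0],[0,0,0],0.4],[[0,0,0],[0,0,0],0.3],[[0,0,0],[0,0,0],0.3],[[0,0,0],[0,0,0],0.3]]'
python3 -m crank '[[[0,0,-0.02],[0,0,0],0.3],[[0,0,-0.07],[0,0,0],0.3],[[0,0,-0.12],[0,0,0],0.3],[[0,0,-0.17],[0,0,0],0],[[0.05,0,-0.19],[0,0,0],-1],[[0.08,0,-0.19],[0,0,0],-1],[[0.08,0,-0.19],[0,0,0],-1],[[0.08,0,-0.19],[0,0,0],-1],[[0.08,0,-0.19],[0,0,0],-1]]'
python3 - <<'E'
from tray import *
c=cap('wrist'); print(c['s']['position']); save('w12',c['color']); disc(c,(554,242.5),31,41,36)
W=cloud(c); d=np.hypot(W[...,0]-569.7,W[...,1]-150.8); m=(d<72)&(W[...,2]>22.5)&(W[...,2]<34); q=W[m]
ax=np.array([np.cos(np.radians(8.9)),np.sin(np.radians(8.9))]); t=(q[:,:2]-[569.7,150.8])@ax; print(cv2.minAreaRect(q[:,:2].astype(np.float32)))
for a in(-60,-40,-20,0,20,40,60):
    k=abs(t-a)<5; print(a,k.sum(),q[k,2].max().round(1) if k.any() else '')
E
```

```text
t: 29.55
position: [569.8, 150.7, 25.3]
eef_rot: [-0.0, -0.078, 0.997, -0.0]
force: [-0.1, -0.5, 0.7]
opening: 30.2
finger_force: 0.0
t: 30.45
position: [491.5, 138.6, 215.4]
eef_rot: [0.0, -0.077, 0.997, 0.0]
force: [0.4, 0.2, -0.3]
opening: 85.3
finger_force: 0.0
[491.50518763 138.55827102 215.37115652]
2861 centroid [551.9 241.5  34.7] circ [553.2 242.1] 29.4
((569.1776123046875, 150.70816040039062), (111.84565734863281, 129.3723907470703), 47.71559524536133)
-60 148 29.1
-40 358 30.0
-20 173 33.7
0 226 34.0
20 148 30.0
40 348 31.0
60 105 30.6
```

View pics/w12.png

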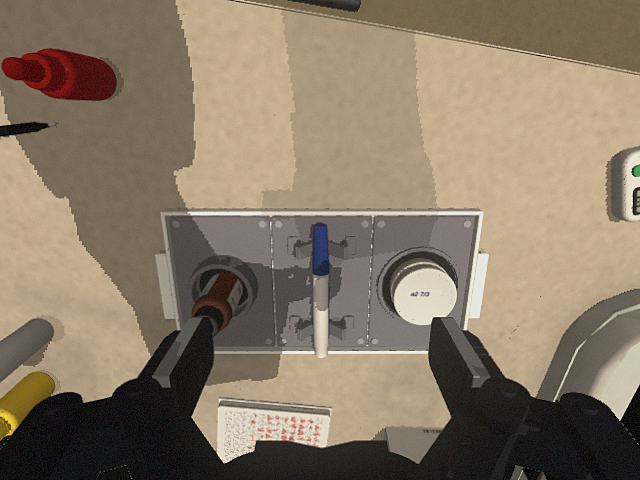

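The marker lies across both rests at (320,290), the stack sits in the ring (425,292), and the bottle stands in the socket (215,290). The red bottle and pen are untouched.

```bash
python3 -c "from cell import manip; print(manip.job_done())"
```

```text
the job is handed in; nothing more can be done
None
```

The job is handed in at about 30 s: both dishes are stacked in the ringed bay, the dropper bottle is upright in the socket, the marker is in the V-rests, and I left the look-alikes where they were; no verdict came back.

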